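Clamp the plaster mould with its wing nut

ROBOT

A 7-joint arm with a two-finger parallel gripper is mounted at the origin on the work surface. World frame = base frame: x ahead of the robot, y to its left, z up, the work surface at z = 0. Lengths are in mm, angles in rad, forces in N, time in s.
With the tool pointing down it reaches from about 400 to 875 mm from the base axis. Payload 4.4 kg.
Tool frame: the origin (TCP) lies where the fingers leave the gripper's body, on its centre line; the fingertips stand 73 mm ahead of it and the grasp point (between the pads) lies 54 mm ahead of it; z points along the fingers, y is the line along which they close (so a half turn about z gives the same grasp; the last joint's range is limited). The gripper opens to 85 mm and grips with 20 to 120 N. Pads are 22 mm wide; open, the fingers measure 114 mm over their backs; the gripper's body (76 mm by 85 mm) begins 54 mm behind the grasp point. The pads swing forward as they close: fully open they stand 13 mm farther back than shut.
Start: joints at [1.095, 0.628, 0.038, 1.517, -0.027, 0.996, -0.02], TCP at [259.002, -596.183, 303.913] pointing down, gripper open.
Joint ranges: [-3.06, 3.06], [-0.37, 2.12], [-1.25, 1.32], [0.18, 2.47], [-1.1, 4.24], [0.23, 1.98], [-2.94, 2.94]. Speed limits (rad/s): [2.57, 2.57, 3.14, 3.14, 3.14, 3.14, 3.14].

INTERFACE

Orientations are given as [roll, pitch, yaw] about the fixed x, y, z axes, in that order (R = Rz(yaw) Ry(pitch) Rx(roll)).
In Python, from cell import ctrl gives the robot as it stands.
- The arm moves only by the tool send_rows, never from a script. Its argument "rows" is a list that holds one entry, the list of rows, each a list of 6 numbers: the shift along the tool's x, y, z in cm, then the turn, a rotation vector about the tool's x, y, z in rad. In form: [[[tx, ty, tz, wx, wy, wz], ...]]. A call has 1 to 10 rows; each row is the pose to reach, as a shift and turn from the pose commanded when the call began, along the tool's axes at that moment; what a row does not reach only later rows make up. A row lasts 1/10 s, in which the tool goes at most 50 mm and 8.59 degrees, less where a joint would pass 70% of its speed; a pose out of reach is approached as far as the arm can. A call with a gripper value outside its range is refused whole. "grip" is the closure in counts, from 0 (fully open) to 255 (shut), set as the call begins (left out, the last holds). The fingers move at their own pace and stop on an object; the grip force is fixed at half the most. Time passes only in rows, so rows that repeat a pose let the fingers close. It gives the time, the measured TCP pose, the force, the opening and the grip force at its end, in the units of the state.
- ctrl.read_state(): the state, without advancing time (a new reading comes with each control period).
- ctrl.get_image(name): name is "scene" or "side" or "wrist"; returns a dict with "pixels" (480x640x3 uint8, red, green, blue), "fx", "fy", "cx", "cy" (pixels), "extrinsics" (4x4, takes a point from camera to world coordinates); the wrist camera has in their place "mount" (4x4, takes a point from camera to tool coordinates, whose origin is the TCP and whose axes are the flange's). Camera axes: x right, y up, looking along -z (the intrinsics and any distortion apply to the point x, -y, -z); pixel columns grow to the right and rows downward; lengths in mm; the calibration is good to about 2 mm. A picture is of the moment at which its call begins: read the wrist's pose just before it. There is no depth.
- ctrl.finish_job(): hands the job in; it is judged then, once.
The state is a dict: "clock": time; "qpos": joint angles; "qd": joint speeds; "tau": joint torques, N m; "eef_pos": TCP position; "tool_rot": TCP orientation; "force": force on the tool from outside, world axes, zero at the start; "torque": the same for the moment, N m; "width": finger opening in mm; "gripper_force": force on a finger pad.
Only numpy, scipy, OpenCV 4.12 (cv2) and the standard library are available. Lean on these libraries where they do the work, as an engineer would, in place of code of your own. Each camera call takes 0.05 s, during which the arm holds its last target. There are 200 camera calls.

TASK

Close the plaster mould's clamp: take the brass wing nut from the cork mat, set it straight down over the threaded stud in the middle of the mould, turn it gently backward (anticlockwise from above) under light pressure until you feel the thread start drop, then run it forward (clockwise) until it has pressed the sprung clamp plate down nearly to its stop. Do not force the thread, let go of the nut at the end, and leave the other things on the table where they are.

Things in the scene. Friction and masses are not known exactly. Their poses are not given: they have to be found in the camera images.
- wing_nut: Loose brass wing nut, about 0.22 kg, at first standing mouth down on the 6 mm cork mat. Origin: centre of its underside, z up along the thread axis. Round hub 50 mm across, closed on top, z = 0 to 36 mm; above it two wings form one flat bar along its x axis, 88 mm long, 12 mm thick (across y), z = 36 to 66 mm.
- wing_grip (a point): Grip point on the wing nut's axis, 56 mm above its underside, between the flat parallel faces of the wing bar (flat over the middle 60 mm): pinch it here across the 12 mm thickness, from above.
- nut_lugs (a point): Point on the wing nut's axis at its lugs' underside, 3 mm above the nut's underside. The bore (36 mm across, 30 mm deep, mouth flared) carries two opposite lugs on the nut's x axis, under the wings: 5 mm wide, 3.5 mm thick, reaching in to 11.5 mm from the axis.
- mould: The fixed round white plaster mould (two halves, 156 mm across) on a plank base 200 x 160 mm, with the upright steel stud in its middle. Origin: centre of the underside of the base. Its top is 89 mm above the origin. The stud cannot be turned by ordinary forces.
- stud_top (a point): Point on the fixed stud's axis at the height of its two flat thread-start lands, 112 mm above the mould's underside. A cone rises 8 mm higher (20 mm across at its foot, 10 at its tip). The nut's lugs first rest on the lands (nut origin 3 mm below this point). A brass tooth 3 mm high at each land's clockwise end blocks forward turning; lugs set on a tooth sit 3 mm higher.
- stud_thread (a point): Point on the stud's axis 10 mm below stud_top. At each land's anticlockwise end the lugs drop 7 to 9 mm through an opening into the thread (nut origin then 0 to 2 mm below this point); turning further back is blocked there. Openings recur every half turn and pass the lugs over about 17 degrees; their direction is random each time, not told by any yaw. With luck the nut drops in at once.
- stud_foot (a point): Point on the stud's axis 17 mm below stud_top: where the nut's underside ends with the plate fully down. Thread: right-hand, two starts, 32 mm outside, 20 mm core; the nut sinks 18 mm per full clockwise turn seen from above (2.9 mm per rad) and has 1.5 mm of up-and-down play.
- clamp_plate (a joint): Downward travel (m) of the dark steel clamp plate around the stud (110 x 64 x 6 mm): 0 = up, its top 13 mm below stud_top; 0.004 = fully down, a hard stop. Its spring pushes up with 3 N at 0, 12 N fully down. The nut meets it about 70 degrees of forward turning after the drop and has it fully down at about 150 degrees; friction then holds the nut when let go.
- nut_mat: The fixed cork mat, 170 x 130 x 6 mm, on which the wing nut and a washer lie. Origin: centre of its underside.
- washer: Loose steel washer, 44 mm across, 5 mm thick, on the cork mat beside the nut (bystander). Origin: centre of its underside.
- bowl: Loose white enamel bowl, 120 mm across the rim, 55 mm high (bystander). Origin: centre of its underside.
- spatula: Loose spatula with a wooden handle (bystander), lying beyond the mould. Origin: centre of its underside.
- jar: Loose jar, 66 mm across, 90 mm high, red cap (bystander). Origin: centre of its underside.
- plaster_chip: Loose chip of plaster, 35 x 24 x 14 mm (bystander). Origin: centre of its underside.
- mug: Loose blue mug, 76 mm across, 85 mm high (bystander), near the robot's right. Origin: centre of its underside.
- brush: Loose brush with a red handle (bystander), lying at the robot's left. Origin: centre of its underside.

How it is judged:
By the outcome, as a careful person would: the job done as asked, in the order asked, and still so for the second after the job is handed in, with the robot touching nothing.
It also fails if it takes over 72 s, if anything falls off the work surface, if the arm or the gripper's body presses on something with over 40 N, if the wrist force passes 120 N, or if a joint passes its speed limit or range.

## Working session

There is one attempt and no reset: what is moved stays moved. The work goes in short steps, Python scripts to look and compute and a tool call to move; the robot and the scene stay as the last step left them, time stands still between calls to the robot, and variables do not carry over. Pictures are saved under pics/ and viewed, at most 10 in all, crops included, and the job is handed in when it is done.

Besides the shell and the picture viewer there is one more tool, called after "Emit:" as name(argument=value, ...), one argument or row to a line, values as JSON. send_rows: Moves the arm, as the interface text tells. Its arguments: {"type":"object","properties":{"rows":{"type":"array","items":{"type":"array","items":{"type":"array","items":{"type":"number"}}}},"grip":{"type":"number"}},"required":["rows"]}

```bash
mkdir -p pics; ls; python3 - <<'E'
from cell import ctrl
import cv2,numpy as np
np.set_printoptions(precision=3,suppress=True)
s=ctrl.read_state();print({k:np.round(v,3) for k,v in s.items()})
for n in ["scene","side"]:
    i=ctrl.get_image(n);cv2.imwrite(f"pics/{n}0.png",i["pixels"][:,:,::-1]);print(n,{k:v for k,v in i.items() if k!="pixels"})
E
```

```text
pics
{'clock': np.float64(0.0), 'qpos': array([ 1.095,  0.629,  0.038,  1.518, -0.027,  0.996, -0.02 ]), 'qd': array([-0.001,  0.   , -0.001, -0.   ,  0.002, -0.   , -0.   ]), 'tau': array([ -0.   , -56.341,   1.226, -19.344,   0.011,   0.011,  -0.   ]), 'eef_pos': array([ 258.809, -595.724,  302.991]), 'tool_rot': array([-3.14,  0.  ,  0.41]), 'force': array([-0.22 , -0.529, -0.347]), 'torque': array([0.028, 0.   , 0.026]), 'gripper_force': np.float64(0.0), 'width': np.float64(85.565)}
scene {'fx': 590.4967904835864, 'fy': 590.4967904835864, 'cx': 324.4612651131599, 'cy': 246.58689010201113, 'extrinsics': array([[   0.749,   -0.38 ,    0.544, 1262.903],
       [   0.663,    0.423,   -0.618, -825.312],
       [   0.005,    0.823,    0.569,  867.256],
       [   0.   ,    0.   ,    0.   ,    1.   ]])}
side {'fx': 487.98190171821307, 'fy': 487.98190171821307, 'cx': 314.5043447031666, 'cy': 241.80232191117892, 'extrinsics': array([[ -0.914,   0.237,  -0.33 , 104.406],
       [ -0.406,  -0.525,   0.748, 907.884],
       [  0.004,   0.817,   0.576, 793.228],
       [  0.   ,   0.   ,   0.   ,   1.   ]])}
```

View pics/scene0.png

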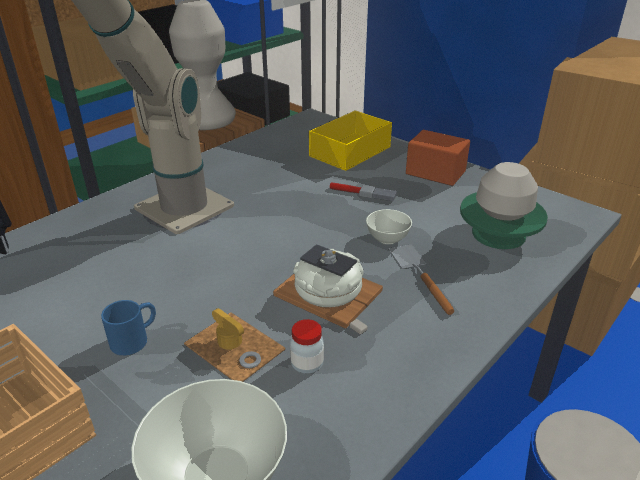

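View pics/side0.png

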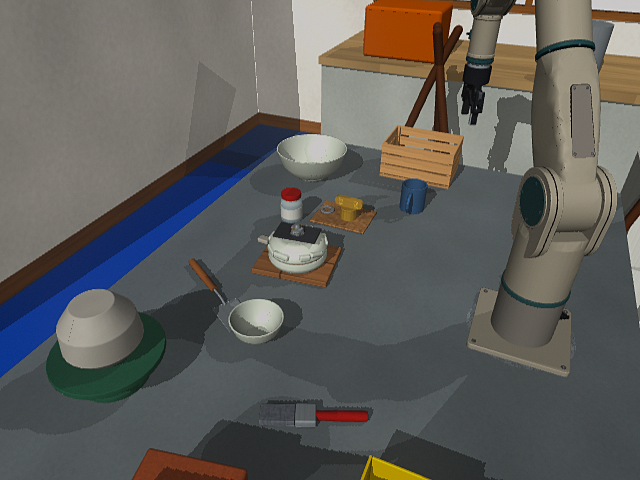

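The scene picture shows the nut at about (228,330) on the mat, the stud tip at (329,257), the washer at (249,360) and the jar at (307,345). The side picture shows the nut at (348,208) and the stud at (297,231). I'll triangulate coarse positions from these first.

```bash
cat > h.py <<'E'
from cell import ctrl
import cv2,numpy as np
from scipy.spatial.transform import Rotation as R
np.set_printoptions(precision=2,suppress=True)
def tool():
    s=ctrl.read_state();T=np.eye(4);T[:3,:3]=R.from_euler('xyz',s['tool_rot']).as_matrix();T[:3,3]=s['eef_pos'];return T
def grab(n,save=None):
    T=tool();i=ctrl.get_image(n)
    i['T']=T@np.array(i['mount']) if n=='wrist' else np.array(i['extrinsics'])
    if save: cv2.imwrite(f'pics/{save}.png',i['pixels'][:,:,::-1])
    return i
def ray(i,u,v):
    d=i['T'][:3,:3]@np.array([(u-i['cx'])/i['fx'],-(v-i['cy'])/i['fy'],-1]);return i['T'][:3,3],d/np.linalg.norm(d)
def plane(i,u,v,z):
    o,d=ray(i,u,v);return o+d*(z-o[2])/d[2]
def tri(rs):
    A=sum(np.eye(3)-np.outer(d,d) for o,d in rs);b=sum((np.eye(3)-np.outer(d,d))@o for o,d in rs)
    p=np.linalg.solve(A,b);return p,max(np.linalg.norm(np.cross(p-o,d)) for o,d in rs)
def proj(i,p):
    c=i['T'][:3,:3].T@(np.array(p)-i['T'][:3,3]);return np.array([i['cx']-i['fx']*c[0]/c[2],i['cy']+i['fy']*c[1]/c[2]])
def brass(i):
    h=cv2.cvtColor(i['pixels'],cv2.COLOR_RGB2HSV);return cv2.inRange(h,(18,140,70),(30,255,255))
def show(i,x,y,w,h,k,name): cv2.imwrite(f'pics/{name}.png',cv2.resize(i['pixels'][y:y+h,x:x+w,::-1],None,fx=k,fy=k,interpolation=cv2.INTER_CUBIC))
E
python3 - <<'E'
from h import *
a=grab('scene');b=grab('side')
print('nut mid',tri([ray(a,228,330),ray(b,348,208)]))
print('stud',tri([ray(a,329,253),ray(b,297,226)]))
for i,r in ((a,(200,290,70,90)),(b,(320,180,60,60))):
    m=brass(i);x,y,w,h=r;mm=np.zeros_like(m);mm[y:y+h,x:x+w]=m[y:y+h,x:x+w]
    print(cv2.boundingRect(mm),cv2.countNonZero(mm))
c=np.vstack([np.hstack([cv2.resize(a['pixels'][y:y+75,x:x+100],(400,300),interpolation=cv2.INTER_CUBIC) for x,y in((180,295),(280,235))]),
 np.hstack([cv2.resize(b['pixels'][y:y+75,x:x+100],(400,300),interpolation=cv2.INTER_CUBIC) for x,y in((300,175),(250,205))])])
cv2.imwrite('pics/c1.png',c[:,:,::-1])
E
```

```text
nut mid (array([ 518.91, -278.78,   33.88]), np.float64(0.21008578864676697))
stud (array([563.87, -18.34, 112.8 ]), np.float64(1.780134722278757))
(212, 309, 32, 41) 839
(335, 195, 29, 27) 493
```

View pics/c1.png

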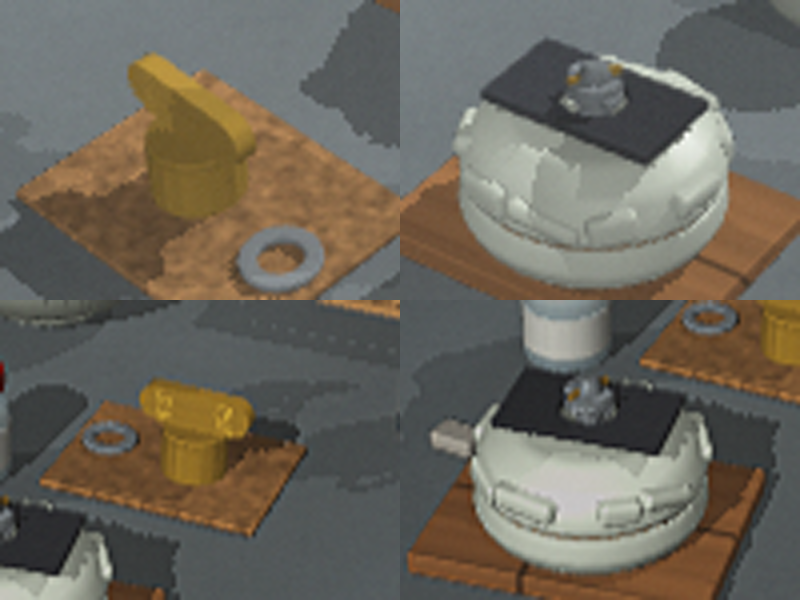

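The crops show the wing bar's top running from (216,309) to (242,327) in the scene image. The stud has two brass teeth, and the washer lies beside the nut. Next I'll work out the wing's direction and the move over it.

```bash
python3 - <<'E'
from h import *
a=grab('scene');b=grab('side')
p=plane(a,216,309.5,72);q=plane(a,242,327.5,72);print(p,q,np.linalg.norm(p-q),np.degrees(np.arctan2(*(q-p)[1::-1])),(p+q)/2)
p=plane(b,337,196.5,72);q=plane(b,361.5,201.5,72);print(p,q,np.linalg.norm(p-q),np.degrees(np.arctan2(*(q-p)[1::-1])),(p+q)/2)
w=grab('wrist');print(w['mount'],w['fx'],w['cx'],w['cy'])
T=tool();print(T[:3,:3].T@(np.array([519,-279,300])-T[:3,3]))
E
```

```text
[ 487.57 -279.77   72.  ] [ 567.8  -280.66   72.  ] 80.22867143964955 -0.6348057644827929 [ 527.69 -280.21   72.  ]
[ 551.04 -266.82   72.  ] [ 475.36 -269.21   72.  ] 75.72398159211562 -178.192278978404 [ 513.2  -268.01   72.  ]
[[ -0.     0.96   0.27  69.48]
 [  1.     0.    -0.    -1.01]
 [ -0.     0.27  -0.96 -69.06]
 [  0.     0.     0.     1.  ]] 362.8557250086414 317.1983184204669 237.24372007961063
[ 364.86 -187.22    3.78]
```

Emit:
send_rows(
  rows=[
    [[4,-2,0.5,0,0,0.05],[8,-4,1,0,0,0.1],[12,-6,1.6,0,0,0.15],[16,-8.1,2.2,0,0,0.2],[20,-10.1,2.8,0,0,0.25],[24,-12.1,3.4,0,0,0.3],[28,-14.1,4,0,0,0.35],[32,-16.2,4.5,0,0,0.38],[36,-18,5,0,0,0.41],[36.5,-18.5,5,0,0,0.41]],
  ],
)

```text
clock: 1.35
eef_pos: [524.7, -274.4, 253.1]
tool_rot: [-3.138, -0.002, 0.009]
force: [0.1, 0.2, 0.5]
width: 85.0
gripper_force: 0.0
```

Emit:
send_rows(
  rows=[
    [[0,0,0,0,0,0],[0,0,0,0,0,0]],
  ],
)

```text
clock: 1.55
eef_pos: [519.3, -282.3, 254.1]
tool_rot: [3.14, 0.001, -0.001]
force: [-0.1, -1.1, -0.6]
width: 85.3
gripper_force: 0.0
```

```bash
python3 - <<'E'
from h import *
w=grab('wrist','w1');s=ctrl.read_state();print(s['clock'],s['eef_pos'],s['tool_rot'],s['qpos'],s['qd'])
m=brass(w);n,l,st,c=cv2.connectedComponentsWithStats(m);print([(st[k],c[k]) for k in range(1,n) if st[k][4]>100])
E
```

```text
1.6 [ 518.92 -282.98  254.17] [ 3.14  0.   -0.  ] [ 0.35  0.61  0.16  1.74 -0.12  0.8  -1.01] [ 0.01 -0.    0.   -0.   -0.   -0.   -0.  ]
[(array([ 283,  171,   62,   91, 3303], dtype=int32), array([314.13, 215.76]))]
```

View pics/w1.png

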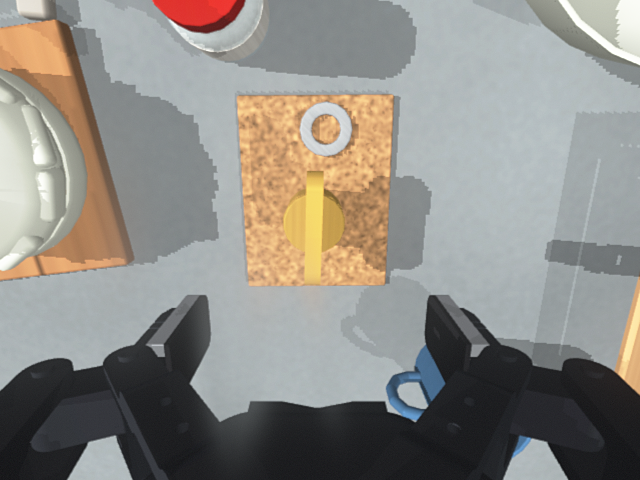

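The wrist picture shows the bar's bright top from about (315,171) to (314,284), the hub around (314,222), and the washer at (326,130). The fingers come down to the left and right of the bar, clear of the washer.

```bash
python3 - <<'E'
from h import *
w=grab('wrist');m=brass(w);h=cv2.cvtColor(w['pixels'],cv2.COLOR_RGB2HSV)
print([h[r,300:330,2][::2] for r in (180,225,275)])
top=cv2.inRange(h,(18,100,195),(34,255,255));n,l,st,c=cv2.connectedComponentsWithStats(top);k=1+np.argmax(st[1:,4]);print(st[k],c[k])
ct=cv2.findContours((l==k).astype(np.uint8),0,2)[0][0]
r=cv2.minAreaRect(ct);bp=cv2.boxPoints(r);P=np.array([plane(w,u,v,72) for u,v in bp]);print(r,P.mean(0),[np.linalg.norm(P[i]-P[i-1]) for i in range(4)])
d=[P[i]-P[i-1] for i in range(4)];d=max(d,key=np.linalg.norm);print('yaw',np.degrees(np.arctan2(d[1],d[0])))
T=tool();t=P.mean(0);t[2]=62;print('to grasp xyz tool',T[:3,:3].T@(t-T[:3,3])-[0,0,54])
E
```

```text
[array([218, 224, 230, 233, 234, 232, 232, 233, 232, 232, 232, 233, 232,
       225, 232], dtype=uint8), array([227, 229, 238, 245, 245, 245, 246, 246, 247, 247, 245, 196, 201,
       200, 193], dtype=uint8), array([222, 222, 239, 238, 238, 238, 239, 239, 240, 242, 215, 219, 228,
       232, 227], dtype=uint8)]
[ 282  170   60  114 3749] [311.67 224.89]
((313.74395751953125, 228.0660400390625), (107.19966125488281, 59.50657272338867), 70.76932525634766) [ 522.33 -279.96   72.  ] [np.float64(79.45525436786443), np.float64(41.06575838802397), np.float64(78.20655149293015), np.float64(44.44231265195395)]
yaw 17.157393124459553
to grasp xyz tool [  3.5   -3.44 138.19]
```

```bash
python3 - <<'E'
from h import *
w=grab('wrist');h=cv2.cvtColor(w['pixels'],cv2.COLOR_RGB2HSV).astype(int)
m=(h[...,0]>=20)&(h[...,0]<=34)&(h[...,1]>110)
p=[]
for r in list(range(176,188,2))+list(range(258,282,3)):
    c=[x for x in np.where(m[r,295:335])[0]+295]; print(r,c[0] if c else 0,c[-1] if c else 0,len(c)); p.append((np.median(c),r) if c else None)
col=m[160:295,312:317].sum(1);rr=np.where(col>=3)[0]+160;print('rows',rr[0],rr[-1])
A=np.array([x for x in p if x]);k=np.polyfit(A[:,1],A[:,0],1)
e=[plane(w,np.polyval(k,r)+.5,r,72) for r in (rr[0],rr[-1]+1)];print(e,np.linalg.norm(e[0]-e[1]),(e[0]+e[1])/2,'yaw',np.degrees(np.arctan2(*(e[0]-e[1])[1::-1])))
print(plane(w,306,225,72),plane(w,324,225,72))
T=tool();t=(e[0]+e[1])/2;t[2]=62;print(T[:3,:3].T@(t-T[:3,3])-[0,0,54])
E
```

```text
176 306 320 14
178 306 321 16
180 305 322 18
182 305 321 17
184 305 321 17
186 305 321 17
258 304 319 16
261 304 319 16
264 304 319 16
267 304 319 16
270 304 319 16
273 304 319 16
276 304 318 15
279 304 318 15
rows 171 280
[array([ 564.11, -280.16,   72.  ]), array([ 483.16, -277.92,   72.  ])] 80.97692340166923 [ 523.63 -279.04   72.  ] yaw -1.5847113711646124
[ 526.1  -274.26   72.  ] [ 526.05 -287.09   72.  ]
[  4.7   -4.2  138.21]
```

Emit:
send_rows(
  rows=[
    [[0.1,-0.2,3,0,0,0.01],[0.3,-0.4,6,0,0,0.02],[0.3,-0.4,9,0,0,0.028],[0.3,-0.4,11.5,0,0,0.028],[0.3,-0.4,13,0,0,0.028],[0.3,-0.4,13.5,0,0,0.028],[0.3,-0.4,13.5,0,0,0.028],[0.3,-0.4,13.5,0,0,0.028]],
  ],
)

```text
clock: 2.5
eef_pos: [523.6, -277.8, 120.0]
tool_rot: [3.141, -0.002, -0.029]
force: [-0.7, 1.2, 1.6]
width: 85.3
gripper_force: 0.0
```

Emit:
send_rows(
  rows=[
    [[0,0,0,0,0,0],[0,0,0,0,0,0],[0,0,0,0,0,0],[0,0,0,0,0,0],[0,0,0,0,0,0],[0,0,0,0,0,0],[0,0,0,0,0,0],[0,0,0,0,0,0]],
  ],
  grip=255,
)

```text
clock: 3.3
eef_pos: [522.9, -277.1, 118.8]
tool_rot: [-3.141, 0.0, -0.028]
force: [-0.5, -0.1, -1.2]
width: 10.8
gripper_force: 63.0
```

Emit:
send_rows(
  rows=[
    [[0,0,-1,0,0,0],[0,0,-3,0,0,0],[0,0,-6,0,0,0],[0,0,-9,0,0,0],[0,0,-12,0,0,0],[0,0,-15,0,0,0],[0,0,-17,0,0,0],[0,0,-17,0,0,0]],
  ],
)

```text
clock: 4.1
eef_pos: [524.3, -277.7, 292.4]
tool_rot: [3.139, -0.006, -0.028]
force: [-0.5, 0.2, -2.3]
width: 10.9
gripper_force: 63.0
```

Emit:
send_rows(
  rows=[
    [[-0.5,-2.5,0,0,0,0],[-1,-6,0,0,0,0],[-1.8,-10,0,0,0,0],[-2.5,-14,0,0,0,0],[-3.3,-18,0,0,0,0],[-4,-22,0,0,0,0],[-4.4,-24.8,0,0,0,0],[-4.6,-25.8,0,0,0,0],[-4.6,-25.8,0,0,0,0],[-4.6,-25.8,0,0,0,0]],
  ],
)

```text
clock: 5.1
eef_pos: [484.3, -19.3, 288.6]
tool_rot: [3.14, 0.0, -0.029]
force: [-0.4, 0.6, -2.8]
width: 10.7
gripper_force: 62.8
```

```bash
python3 - <<'E'
from h import *
w=grab('wrist');s=ctrl.read_state();print(s['clock'],s['eef_pos'],s['tool_rot'],s['qpos'],s['force'],s['width'])
cv2.imwrite('pics/w2.png',w['pixels'][:,:,::-1])
b=grab('side')
m=brass(w);n,l,st,c=cv2.connectedComponentsWithStats(m);print([(st[k],c[k]) for k in range(1,n) if st[k][4]>4])
print('stud proj',proj(w,[564,-18,112]))
E
```

```text
5.15 [484.45 -19.76 288.68] [ 3.14  0.   -0.03] [-0.15  0.42  0.18  1.99 -0.11  0.74 -1.51] [-0.18  0.95 -1.91] 11.021996210038944
[(array([327, 121,  10,   7,  28], dtype=int32), array([331.29, 123.82])), (array([ 300,  216,   72,  192, 5877], dtype=int32), array([325.4 , 315.32])), (array([337, 236,  21,  17,  23], dtype=int32), array([347.78, 243.43])), (array([283, 261,   5,   2,   5], dtype=int32), array([285. , 261.6])), (array([275, 265,  25,  28, 281], dtype=int32), array([286.06, 278.93]))]
stud proj [313.   117.67]
```

View pics/w2.png

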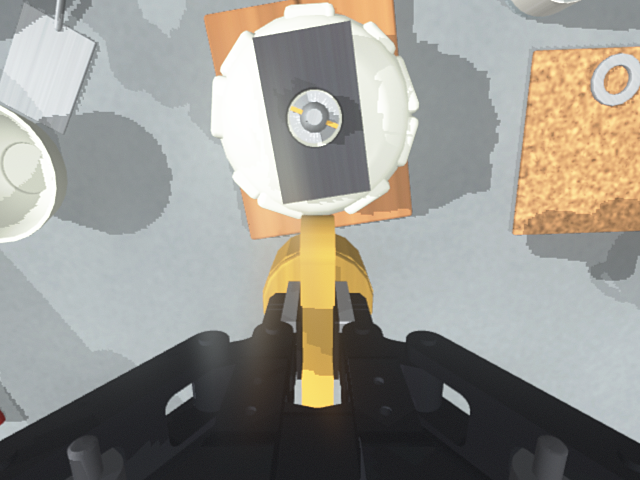

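The wrist picture shows the stud at about (314,117), with teeth near (297,109) and (331,124). I'll enlarge that area to read the land and opening directions.

```bash
python3 - <<'E'
from h import *
w=grab('wrist');show(w,279,82,70,70,8,'w3')
g=cv2.cvtColor(w['pixels'],cv2.COLOR_RGB2HSV)
m=cv2.inRange(g[82:152,279:349],(12,90,120),(32,255,255));n,l,st,c=cv2.connectedComponentsWithStats(m)
t=[c[k]+[279,82] for k in range(1,n) if st[k][4]>5];print(t,st[1:])
P=[plane(w,u+.5,v+.5,114) for u,v in t];print(P)
if len(P)==2: print('mid',(P[0]+P[1])/2,np.linalg.norm(P[0]-P[1]),np.degrees(np.arctan2(*(P[0]-P[1])[1::-1])))
E
```

```text
[array([295.37, 110.15]), array([330.4 , 124.46])] [[11 25 12  8 52]
 [46 39 12  8 57]]
[array([568.7 ,  -7.94, 114.  ]), array([559.32, -30.02, 114.  ])]
mid [564.01 -18.98 114.  ] 23.98661034772217 66.97962011500626
```

View pics/w3.png

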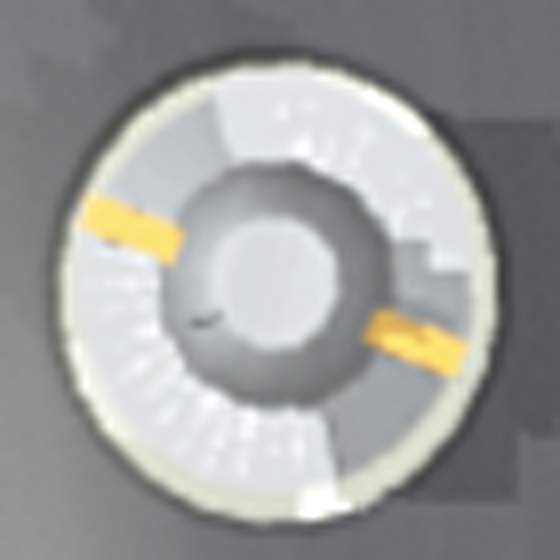

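The enlarged view shows the brass teeth at yaw 67° (mod 180). The dark openings lie just clockwise of them, at about 17–60°, with pale lands beyond. The stud axis is at (564,-19). Next I'll check the nut's offset in the gripper, then turn it to about 185° so joint 7 has room.

```bash
python3 - <<'E'
from h import *
w=grab('wrist');M=np.array(w['mount']);w['T']=M
h=cv2.cvtColor(w['pixels'],cv2.COLOR_RGB2HSV)
m=cv2.inRange(h,(18,110,70),(32,255,255));col=(m[200:430,312:324]>0).sum(1);rr=np.where(col>=6)[0]+200;print('rows',rr[0],rr[-1])
for x in (40.5,44,-40.5,-44): print(x,proj(w,[x,0,46.8]),proj(w,[x,0,55]),proj(w,[x,0,61]))
b=[np.where(m[r,295:345]>0)[0][[0,-1]]+295 for r in (225,235)];print(b)
# hub rim: lower outline
for p in ([25,0,112.8],[25,0,76.8],[0,25,76.8],[0,-25,76.8]): print(p,proj(w,p))
ys,xs=np.where(m[216:300,255:390]>0);print('hub cols',xs.min()+255,xs.max()+255)
for r in range(232,290,6):
  c=np.where(m[r,255:390]>0)[0]+255; print(r,c[0],c[-1])
E
```

```text
rows 216 407
40.5 [320.82 224.98] [320.59 219.39] [320.44 215.73]
44 [320.85 214.55] [320.62 209.57] [320.46 206.31]
-40.5 [320.28 427.2 ] [320.11 411.73] [320.   401.41]
-44 [320.26 434.53] [320.09 418.77] [319.98 408.25]
[array([301, 334]), array([299, 337])]
[25, 0, 112.8] [319.48 223.62]
[25, 0, 76.8] [320.02 243.79]
[0, 25, 76.8] [376.92 298.38]
[0, -25, 76.8] [262.89 298.4 ]
hub cols 263 372
232 300 334
238 291 344
244 285 350
250 279 356
256 276 359
262 273 361
268 272 363
274 269 366
280 267 368
286 265 370
```

```bash
python3 - <<'E'
from h import *
from scipy.optimize import least_squares
w=grab('wrist');w['T']=np.array(w['mount'])
h=cv2.cvtColor(w['pixels'],cv2.COLOR_RGB2HSV)
m=cv2.inRange(h,(16,90,40),(34,255,255))
for z,rows in ((112.8,range(233,256)),(76.8,range(266,292))):
    P=[]
    for r in rows:
        c=np.where(m[r,255:390]>0)[0]+255
        if c[-1]-c[0]>45: P+= [plane(w,c[0],r+.5,z)[:2],plane(w,c[-1]+1,r+.5,z)[:2]]
    P=np.array(P);f=lambda q:np.hypot(*(P-q[:2]).T)-q[2]
    s=least_squares(f,[0,0,25]);s2=least_squares(lambda q:f([q[0],q[1],25]),[0,0]);print(z,len(P),s.x,s.cost,s2.x,s2.cost)
show(w,250,200,140,110,5,'w4')
E
```

```text
112.8 44 [-8.96 -2.27 29.55] 197.3396905376231 [-2.67 -2.13] 204.63588442721365
76.8 52 [ 0.82 -0.86 23.7 ] 2.3745020221179045 [-2.14 -0.86] 7.029923622700497
```

View pics/w4.png

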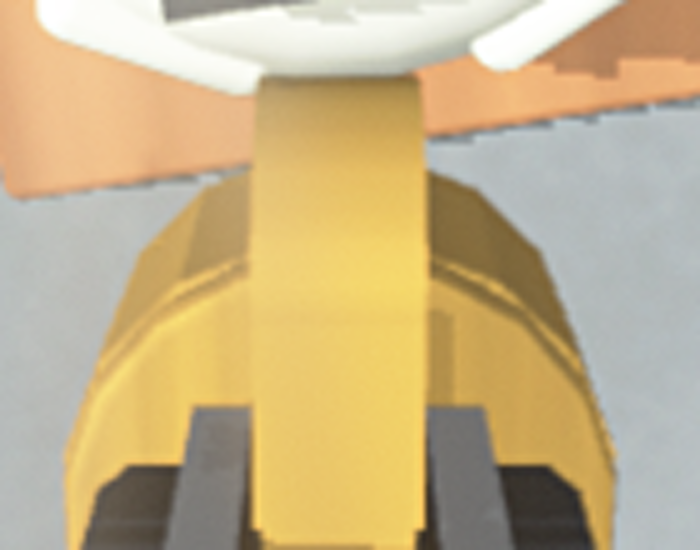

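The crop shows the hub's top-edge arc from (100,370) to (580,375), its bottom rim from (145,245) to (540,250), and the bar's end at row 75. I'll fit circles to these points.

```bash
python3 - <<'E'
from h import *
from scipy.optimize import least_squares
w=grab('wrist');w['T']=np.array(w['mount'])
top=[(100,370),(130,325),(190,285),(245,256),(430,258),(490,283),(540,325),(580,372)]
bot=[(245,170),(195,195),(145,245),(430,172),(480,190),(540,250)]
for z,L in ((76.8,top),(112.8,bot)):
  for dz in (-2,0,2):
    P=np.array([plane(w,250+u/5,200+v/5,z+dz)[:2] for u,v in L])
    f=lambda q:np.hypot(*(P-q[:2]).T)-q[2]
    s=least_squares(f,[0,0,25]);s2=least_squares(lambda q:f([q[0],q[1],25]),[0,0]);print(z+dz,s.x,s2.x,s2.cost)
E
```

```text
74.8 [-0.39 -1.01 23.93] [-1.73 -1.02] 0.26561343158283696
76.8 [-1.35 -1.01 24.26] [-2.28 -1.01] 0.17732352626025583
78.8 [-2.32 -1.01 24.6 ] [-2.83 -1.01] 0.11954570521663499
110.8 [-4.07 -0.76 25.94] [-2.9  -0.75] 0.21703024190369555
112.8 [-4.88 -0.75 26.23] [-3.35 -0.75] 0.28219683878018464
114.8 [-5.69 -0.75 26.52] [-3.8  -0.74] 0.3668988771502819
```

Emit:
send_rows(
  rows=[
    [[1,0,0,0,0,-0.14],[3,0,0,0,0,-0.28],[5,-0.1,0,0,0,-0.42],[7,-0.2,0,0,0,-0.56],[9,-0.2,0,0,0,-0.7],[11,-0.3,0,0,0,-0.84],[13,-0.4,0,0,0,-0.98],[14.5,-0.4,0,0,0,-1.12],[15.5,-0.5,0,0,0,-1.26],[16,-0.5,0,0,0,-1.4]],
  ],
)

```text
clock: 6.4
eef_pos: [645.3, -18.1, 288.4]
tool_rot: [3.142, -0.0, 1.376]
force: [0.1, -0.1, -2.4]
width: 10.9
gripper_force: 62.8
```

Emit:
send_rows(
  rows=[
    [[0,0,0,0,0,-0.14],[0,0,0,0,0,-0.28],[0,0,0,0,0,-0.42],[0,0,0,0,0,-0.56],[0,0,0,0,0,-0.7],[0,0,0,0,0,-0.84],[0,0,0,0,0,-0.98],[0,0,0,0,0,-1.12],[0,0,0,0,0,-1.26],[0,0,0,0,0,-1.4]],
  ],
)

```text
clock: 7.4
eef_pos: [644.3, -18.5, 288.5]
tool_rot: [-3.141, -0.0, 2.776]
force: [0.4, 0.6, -1.9]
width: 10.8
gripper_force: 62.8
```

Emit:
send_rows(
  rows=[
    [[0,0,0,0,0,-0.14],[0,0,0,0,0,-0.28],[0,0,0,0,0,-0.4],[0,0,0,0,0,-0.457],[0,0,0,0,0,-0.457],[0,0,0,0,0,-0.457],[0,0,0,0,0,-0.457]],
  ],
)

```text
clock: 8.1
eef_pos: [644.4, -17.8, 288.8]
tool_rot: [-3.141, -0.0, -3.056]
force: [0.0, -1.3, -2.6]
width: 10.7
gripper_force: 62.8
```

```bash
python3 - <<'E'
from h import *
w=grab('wrist');s=ctrl.read_state();print(s['clock'],s['eef_pos'],s['tool_rot'],s['qpos'],s['force'],s['width'])
u,v=proj(w,[564,-19,112]).astype(int);print(u,v)
x0,y0=max(u-35,0),max(v-35,0)
g=cv2.cvtColor(w['pixels'],cv2.COLOR_RGB2HSV)
m=cv2.inRange(g[y0:y0+70,x0:x0+70],(12,90,120),(32,255,255));n,l,st,c=cv2.connectedComponentsWithStats(m)
t=[c[k]+[x0,y0] for k in range(1,n) if st[k][4]>15];print(t,st[1:])
P=[plane(w,a+.5,b+.5,114) for a,b in t]
if len(P)==2: print('mid',(P[0]+P[1])/2,np.linalg.norm(P[0]-P[1]),np.degrees(np.arctan2(*(P[0]-P[1])[1::-1])))
a=np.hstack([cv2.resize(w['pixels'][y0:y0+70,x0:x0+70],(380,380)),cv2.resize(w['pixels'][200:310,250:390],(420,330)).copy() if 0 else cv2.resize(w['pixels'][200:310,250:390],(400,380))])
cv2.imwrite('pics/w5.png',a[:,:,::-1])
E
```

```text
8.15 [644.46 -17.6  288.89] [-3.14 -0.   -3.06] [ 0.38  0.72 -0.71  1.54  0.51  1.07  1.21] [-0.44 -0.24 -2.  ] 10.936604894098796
324 115
[array([308.16, 107.37]), array([341.54, 125.93])] [[14 23 12 10 57]
 [47 42 12  9 54]]
mid [564.82 -18.24 114.  ] 24.1727816018574 -112.87705968141321
```

View pics/w5.png

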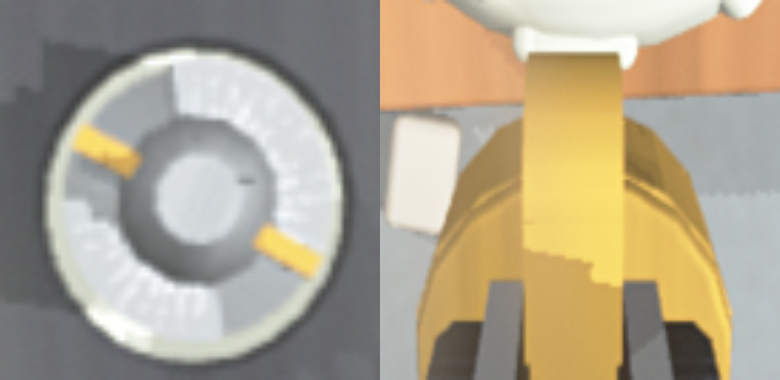

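The stud is measured again at (564.8,-18.2) with teeth at 67°, so the camera bias is about 0.4 mm and the stud is at (564.4,-18.6). The nut sits about 2 mm toward -x in the tool. Now I'll move over the stud.

Emit:
send_rows(
  rows=[
    [[1,0.1,0,0,0,0],[2.5,0.2,0,0,0,0],[4.2,0.3,0,0,0,0],[6,0.5,0,0,0,0],[7.4,0.6,0,0,0,0],[8.18,0.65,0,0,0,0],[8.18,0.65,0,0,0,0],[8.18,0.65,3,0,0,0],[8.18,0.65,4,0,0,0],[8.18,0.65,4,0,0,0]],
  ],
)

```text
clock: 9.15
eef_pos: [561.9, -18.3, 247.4]
tool_rot: [3.141, -0.003, -3.055]
force: [0.6, -0.3, -2.9]
width: 10.9
gripper_force: 62.7
```

```bash
python3 - <<'E'
from h import *
a=grab('scene');b=grab('side');s=ctrl.read_state();print(s['clock'],s['eef_pos'],s['tool_rot'],s['force'])
c=np.hstack([cv2.resize(i['pixels'][y:y+60,x:x+40],(400,600),interpolation=cv2.INTER_CUBIC) for i,x,y in((a,309,218),(b,277,187))])
cv2.imwrite('pics/c2.png',c[:,:,::-1])
for i in (a,b): print(proj(i,[564.4,-18.6,114]),proj(i,[564.4,-18.6,136]))
E
```

```text
9.25 [563.03 -17.75 249.24] [ 3.14  0.   -3.05] [-0.34  0.79 -1.87]
[328.33 252.51] [328.41 244.31]
[296.16 225.67] [296.01 218.33]
```

View pics/c2.png

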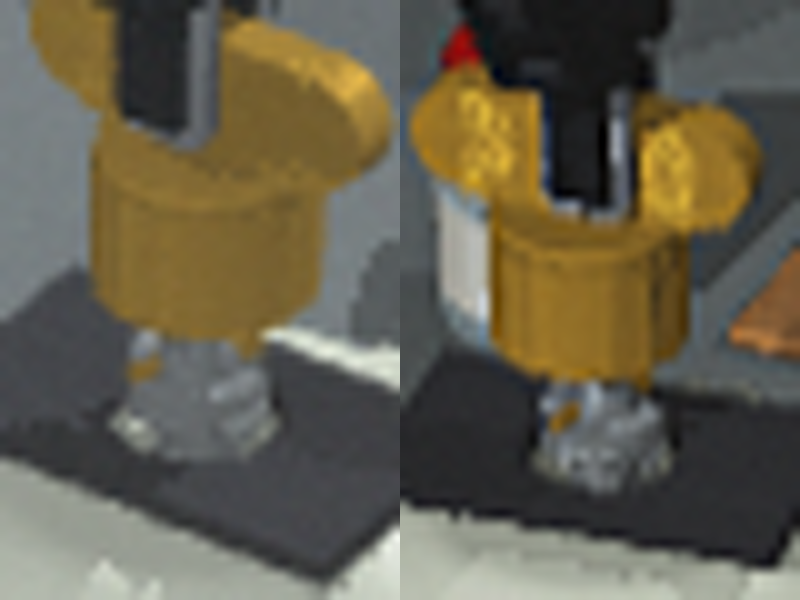

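In both views the nut hangs over the stud. In the scene half the hub centre is near col 208 and the stud ring near col 195. In the side half they are at 590 and 604. So the nut is about 3 mm too far toward +x. I'll correct that and check it numerically.

Emit:
send_rows(
  rows=[
    [[0.2,0.02,0,0,0,0],[0.33,0.02,0,0,0,0],[0.33,0.02,0,0,0,0],[0.33,0.02,0,0,0,0]],
  ],
)

```text
clock: 9.65
eef_pos: [559.2, -18.2, 249.3]
tool_rot: [-3.141, 0.001, -3.054]
force: [0.2, 0.6, -2.2]
width: 11.0
gripper_force: 62.7
```

```bash
cat > chk.py <<'E'
from h import *
def edge(i,r,x0,x1,n):
    g=i['pixels'][r,x0:x1].astype(float);return g
a=grab('scene');b=grab('side')
for i,nm,hr,sr,x in ((a,'scene',range(238,247),range(256,264),(305,350)),(b,'side',range(212,221),range(227,236),(278,325))):
    I=cv2.resize(i['pixels'],None,fx=4,fy=4,interpolation=cv2.INTER_LINEAR);h=cv2.cvtColor(I,cv2.COLOR_RGB2HSV)
    m=(h[...,0]>14)&(h[...,0]<34)&(h[...,1]>120)&(h[...,2]>50); k=(h[...,2]>85)&(h[...,1]<110)
    out=[]
    for mm,rows in ((m,hr),(k,sr)):
        R_=[]
        for r in rows:
            c=np.where(mm[4*r+2,4*x[0]:4*x[1]])[0]
            if len(c): R_.append((r,x[0]+c[0]/4,x[0]+(c[-1]+1)/4,x[0]+(c[0]+c[-1]+1)/8))
        print(nm);print(np.array(R_))
E
python3 chk.py
```

```text
scene
[[238.   317.75 340.25 329.  ]
 [239.   317.75 340.25 329.  ]
 [240.   317.75 340.25 329.  ]
 [241.   317.75 340.25 329.  ]
 [242.   317.75 340.   328.88]
 [243.   317.75 340.   328.88]
 [244.   318.   339.75 328.88]
 [245.   318.25 339.75 329.  ]
 [246.   318.5  339.   328.75]]
scene
[[256.   322.   350.   336.  ]
 [257.   321.75 350.   335.88]
 [258.   321.25 336.   328.62]
 [259.   320.25 336.5  328.38]
 [260.   320.   337.   328.5 ]
 [261.   305.   336.25 320.62]
 [262.   305.   335.25 320.12]
 [263.   305.   334.   319.5 ]]
side
[[212.   287.25 319.   303.12]
 [213.   287.25 323.25 305.25]
 [214.   287.25 325.   306.12]
 [215.   287.25 325.   306.12]
 [216.   287.25 325.   306.12]
 [217.   287.25 323.75 305.5 ]
 [218.   287.25 324.   305.62]
 [219.   287.25 324.25 305.75]
 [220.   287.5  323.5  305.5 ]]
side
[[227.   291.   324.75 307.88]
 [228.   291.75 324.   307.88]
 [229.   293.75 323.75 308.75]
 [230.   291.25 301.25 296.25]
 [231.   291.25 301.   296.12]
 [232.   291.   303.75 297.38]
 [233.   291.   325.   308.  ]
 [234.   292.75 325.   308.88]
 [235.   295.75 325.   310.38]]
```

Nut and stud now agree to about 1 mm in both views. I'll make a small trim and come down slowly, watching the force. The lugs should rest at TCP z ≈ 222.

Emit:
send_rows(
  rows=[
    [[0.04,-0.05,0.5,0,0,0],[0.04,-0.05,1,0,0,0],[0.04,-0.05,1.4,0,0,0],[0.04,-0.05,1.7,0,0,0],[0.04,-0.05,2,0,0,0],[0.04,-0.05,2.2,0,0,0],[0.04,-0.05,2.2,0,0,0]],
  ],
)

```text
clock: 10.45
eef_pos: [558.6, -18.6, 226.6]
tool_rot: [3.142, -0.0, -3.054]
force: [0.3, -0.1, -3.4]
width: 11.1
gripper_force: 62.7
```

Emit:
send_rows(
  rows=[
    [[0,0,0.1,0,0,0],[0,0,0.2,0,0,0],[0,0,0.3,0,0,0],[0,0,0.4,0,0,0],[0,0,0.4,0,0,0],[0,0,0.4,0,0,0]],
  ],
)

```text
clock: 11.05
eef_pos: [558.8, -18.7, 222.9]
tool_rot: [3.142, 0.0, -3.054]
force: [-0.3, 0.0, -2.5]
width: 10.8
gripper_force: 62.7
```

Emit:
send_rows(
  rows=[
    [[0,0,0.05,0,0,0],[0,0,0.1,0,0,0],[0,0,0.15,0,0,0],[0,0,0.15,0,0,0]],
  ],
)

```text
clock: 11.45
eef_pos: [558.8, -18.6, 221.6]
tool_rot: [-3.141, 0.0, -3.054]
force: [-0.8, -0.6, -1.0]
width: 10.9
gripper_force: 63.1
```

Emit:
send_rows(
  rows=[
    [[0,0,0.05,0,0,0],[0,0,0.05,0,0,0],[0,0,0.05,0,0,0]],
  ],
)

```text
clock: 11.75
eef_pos: [558.8, -18.6, 221.5]
tool_rot: [-3.141, 0.0, -3.054]
force: [-3.2, -0.4, 5.6]
width: 10.5
gripper_force: 64.0
```

The lugs touched at TCP z≈221.6, which is the land height, with about 8 N of pressure. Now I'll turn backward slowly, with the TCP orbiting the nut axis, which is about 4.5 mm toward -x in the tool.

Emit:
send_rows(
  rows=[
    [[0,-0.023,0,0,0,-0.05],[0,-0.045,0,0,0,-0.1],[-0.005,-0.067,0,0,0,-0.15],[-0.01,-0.09,0,0,0,-0.2],[-0.01,-0.09,0,0,0,-0.2]],
  ],
)

```text
clock: 12.25
eef_pos: [559.5, -19.3, 221.5]
tool_rot: [3.141, 0.002, -2.854]
force: [-0.2, -0.2, 4.9]
width: 10.8
gripper_force: 63.9
```

Smooth, with lateral force near zero. Continuing.

Emit:
send_rows(
  rows=[
    [[0,-0.023,0,0,0,-0.05],[0,-0.045,0,0,0,-0.1],[-0.005,-0.067,0,0,0,-0.15],[-0.01,-0.09,0,0,0,-0.2],[-0.01,-0.09,0,0,0,-0.2]],
  ],
)

```text
clock: 12.75
eef_pos: [559.5, -19.5, 221.3]
tool_rot: [3.141, 0.002, -2.654]
force: [-0.7, 1.3, 3.7]
width: 11.2
gripper_force: 63.9
```

Emit:
send_rows(
  rows=[
    [[0,-0.012,0.01,0,0,-0.03],[0,-0.025,0.02,0,0,-0.06],[0,-0.036,0.02,0,0,-0.08],[0,-0.036,0.02,0,0,-0.08]],
  ],
)

```text
clock: 13.15
eef_pos: [559.6, -19.8, 221.1]
tool_rot: [3.141, 0.001, -2.574]
force: [-1.3, 1.1, 4.9]
width: 10.8
gripper_force: 64.0
```

Emit:
send_rows(
  rows=[
    [[0,-0.012,0,0,0,-0.03],[0,-0.025,0,0,0,-0.06],[0,-0.036,0,0,0,-0.08],[0,-0.036,0,0,0,-0.08]],
  ],
)

```text
clock: 13.55
eef_pos: [559.4, -21.9, 219.9]
tool_rot: [3.142, -0.001, -2.495]
force: [0.3, 0.2, -2.8]
width: 10.8
gripper_force: 62.8
```

The thread-start drop came at yaw 217°, where the support force vanished. Now I'll lower gently into the opening.

Emit:
send_rows(
  rows=[
    [[-0.05,0.04,0,0,0,0],[-0.05,0.04,0.1,0,0,0],[-0.05,0.04,0.2,0,0,0],[-0.05,0.04,0.3,0,0,0],[-0.05,0.04,0.3,0,0,0]],
  ],
)

```text
clock: 14.05
eef_pos: [559.8, -20.8, 217.5]
tool_rot: [-3.141, -0.001, -2.495]
force: [0.4, -1.7, -2.9]
width: 10.6
gripper_force: 62.7
```

Emit:
send_rows(
  rows=[
    [[0,0,0.1,0,0,0],[0,0,0.2,0,0,0],[0,0,0.3,0,0,0],[0,0,0.3,0,0,0]],
  ],
)

```text
clock: 14.45
eef_pos: [559.9, -20.5, 214.6]
tool_rot: [-3.141, 0.0, -2.495]
force: [1.3, -1.9, -3.1]
width: 10.8
gripper_force: 62.7
```

Emit:
send_rows(
  rows=[
    [[0,0,0.05,0,0,0],[0,0,0.05,0,0,0],[0,0,0.05,0,0,0]],
  ],
)

```text
clock: 14.75
eef_pos: [559.9, -20.5, 214.4]
tool_rot: [-3.141, 0.0, -2.494]
force: [0.6, -2.3, -1.1]
width: 10.8
gripper_force: 63.1
```

Emit:
send_rows(
  rows=[
    [[0,0,0.05,0,0,0],[0,0,0.05,0,0,0],[0,0,0.05,0,0,0]],
  ],
)

```text
clock: 15.05
eef_pos: [560.0, -20.4, 214.1]
tool_rot: [-3.141, 0.0, -2.494]
force: [-0.3, -2.3, 3.7]
width: 11.3
gripper_force: 63.7
```

It is seated, having dropped about 7.3 mm. I'll run forward at 2.9 mm/rad while watching the forces.

Emit:
send_rows(
  rows=[
    [[0.02,0,0.015,0,0,0.05],[0.02,0.02,0.03,0,0,0.1],[0.02,0.04,0.045,0,0,0.15],[0.01,0.06,0.06,0,0,0.2],[0.01,0.06,0.06,0,0,0.2]],
  ],
)

```text
clock: 15.55
eef_pos: [560.1, -19.6, 213.5]
tool_rot: [-3.141, 0.002, -2.694]
force: [1.6, -2.4, 1.2]
width: 10.6
gripper_force: 63.5
```

```bash
python3 -c "
from h import *
s=ctrl.read_state();print(s['eef_pos'],s['force'],s['torque'],s['qpos'],s['tool_rot'])"
```

```text
[560.09 -19.58 213.5 ] [ 1.64 -2.36  1.23] [-0.34 -0.5  -0.03] [ 0.46  0.73 -0.76  1.85  0.66  0.84  1.38] [-3.14  0.   -2.69]
```

Emit:
send_rows(
  rows=[
    [[0,0.02,0.03,0,0,0.1],[-0.01,0.05,0.06,0,0,0.2],[-0.02,0.09,0.09,0,0,0.3],[-0.035,0.13,0.12,0,0,0.4],[-0.035,0.13,0.12,0,0,0.4]],
  ],
)

```text
clock: 16.05
eef_pos: [559.9, -18.2, 212.3]
tool_rot: [3.141, 0.002, -3.093]
force: [2.6, -0.9, 1.8]
width: 10.7
gripper_force: 63.4
```

Emit:
send_rows(
  rows=[
    [[-0.04,0.045,0.03,0,0,0.1],[-0.05,0.09,0.06,0,0,0.2],[-0.06,0.13,0.09,0,0,0.3],[-0.075,0.175,0.115,0,0,0.4],[-0.095,0.215,0.145,0,0,0.5],[-0.12,0.255,0.172,0,0,0.6],[-0.12,0.255,0.172,0,0,0.6]],
  ],
)

```text
clock: 16.75
eef_pos: [560.8, -15.8, 210.7]
tool_rot: [3.141, 0.001, 2.591]
force: [1.0, -1.2, 5.2]
width: 11.1
gripper_force: 64.0
```

```bash
python3 -c "
from h import *
s=ctrl.read_state();print(s['eef_pos'],s['force'],s['torque'],s['qpos'],s['tool_rot'])"
```

```text
[560.75 -15.82 210.71] [ 0.97 -1.19  5.23] [-0.46 -0.41 -0.04] [ 0.29  0.66 -0.49  1.85  0.45  0.73  0.58] [3.14 0.   2.59]
```

Emit:
send_rows(
  rows=[
    [[0,0.045,0.03,0,0,0.1],[-0.01,0.09,0.06,0,0,0.2],[-0.02,0.13,0.09,0,0,0.3],[-0.035,0.175,0.115,0,0,0.4],[-0.055,0.215,0.145,0,0,0.5],[-0.08,0.255,0.172,0,0,0.6],[-0.08,0.255,0.172,0,0,0.6]],
  ],
)

```text
clock: 17.45
eef_pos: [562.0, -14.4, 208.6]
tool_rot: [-3.141, 0.0, 1.991]
force: [1.0, -2.4, 5.9]
width: 11.0
gripper_force: 64.0
```

```bash
python3 -c "
from h import *
s=ctrl.read_state();print(s['eef_pos'],s['force'],s['torque'],s['qpos'],s['tool_rot'])"
```

```text
[562.02 -14.43 208.57] [ 0.99 -2.41  5.93] [-0.54 -0.02 -0.05] [ 0.18  0.64 -0.32  1.85  0.3   0.69  0.11] [-3.14  0.    1.99]
```

Emit:
send_rows(
  rows=[
    [[-0.04,0.025,0.005,0,0,0.1],[-0.05,0.07,0.015,0,0,0.2],[-0.06,0.11,0.025,0,0,0.3],[-0.075,0.155,0.035,0,0,0.4],[-0.075,0.155,0.035,0,0,0.4]],
  ],
)

```text
clock: 17.95
eef_pos: [563.5, -14.1, 208.2]
tool_rot: [-3.141, -0.0, 1.591]
force: [-0.1, -1.6, 5.3]
width: 10.7
gripper_force: 64.1
```

```bash
python3 -c "
from h import *
s=ctrl.read_state();print(s['eef_pos'],s['force'],s['torque'],s['qpos'],s['tool_rot'])"
```

```text
[563.55 -14.09 208.22] [-0.11 -1.6   5.32] [-0.3   0.08 -0.12] [ 0.11  0.64 -0.2   1.85  0.19  0.68 -0.19] [-3.14 -0.    1.59]
```

Emit:
send_rows(
  rows=[
    [[0,0.022,0.005,0,0,0.05],[0,0.045,0.01,0,0,0.1],[-0.005,0.067,0.015,0,0,0.15],[-0.01,0.09,0.02,0,0,0.2],[-0.01,0.09,0.02,0,0,0.2]],
  ],
)

```text
clock: 18.45
eef_pos: [564.6, -14.2, 207.9]
tool_rot: [-3.141, -0.0, 1.392]
force: [0.4, -1.7, 4.9]
width: 10.8
gripper_force: 63.9
```

```bash
python3 -c "
from h import *
s=ctrl.read_state();print(s['eef_pos'],s['force'],s['torque'],s['qpos'],s['tool_rot'])"
```

```text
[564.63 -14.24 207.89] [ 0.39 -1.72  4.93] [-0.25 -0.02 -0.07] [ 0.07  0.63 -0.15  1.85  0.14  0.67 -0.34] [-3.14 -0.    1.39]
```

Emit:
send_rows(
  rows=[
    [[0,0.022,-0.01,0,0,0.05],[0,0.045,-0.02,0,0,0.1],[0,0.045,-0.03,0,0,0.1],[0,0.045,-0.03,0,0,0.1]],
  ],
)

```text
clock: 18.85
eef_pos: [565.3, -14.6, 207.9]
tool_rot: [-3.141, -0.0, 1.292]
force: [2.2, -2.2, -0.5]
width: 10.9
gripper_force: 63.2
```

```bash
python3 -c "
from h import *
s=ctrl.read_state();print(s['eef_pos'],s['force'],s['torque'],s['qpos'],s['tool_rot'])"
```

```text
[565.32 -14.57 207.88] [ 2.19 -2.22 -0.52] [-0.35 -0.4   0.01] [ 0.05  0.63 -0.12  1.85  0.11  0.67 -0.41] [-3.14 -0.    1.29]
```

Emit:
send_rows(
  rows=[
    [[0,0.018,0.01,0,0,0.04],[0,0.036,0.015,0,0,0.08],[0,0.036,0.015,0,0,0.08]],
  ],
)

```text
clock: 19.15
eef_pos: [565.6, -14.8, 207.7]
tool_rot: [3.142, 0.0, 1.208]
force: [3.5, -2.7, -2.5]
width: 11.1
gripper_force: 62.8
```

```bash
python3 -c "
from h import *
s=ctrl.read_state();print(s['eef_pos'],s['force'],s['torque'],s['qpos'],s['tool_rot'])"
```

```text
[565.64 -14.8  207.74] [ 3.46 -2.73 -2.47] [-0.46 -0.66  0.08] [ 0.04  0.63 -0.09  1.85  0.09  0.67 -0.47] [3.14 0.   1.21]
```

The thread now carries the nut and the plate is nearly at its stop, so I'll release and retreat upward.

Emit:
send_rows(
  rows=[
    [[0,0,0,0,0,0],[0,0,0,0,0,0],[0,0,0,0,0,0],[0,0,0,0,0,0],[0,0,0,0,0,0],[0,0,0,0,0,0],[0,0,0,0,0,0]],
  ],
  grip=0,
)

```text
clock: 19.85
eef_pos: [565.6, -14.6, 208.1]
tool_rot: [-3.142, 0.0, 1.209]
force: [-0.3, 0.1, -0.2]
width: 85.4
gripper_force: 0.0
```

Emit:
send_rows(
  rows=[
    [[0,0,-1,0,0,0],[0,0,-3,0,0,0],[0,0,-6,0,0,0],[0,0,-9,0,0,0],[0,0,-12,0,0,0],[0,0,-14,0,0,0],[0,0,-14,0,0,0],[0,0,-14,0,0,0]],
  ],
)

```text
clock: 20.65
eef_pos: [565.4, -14.6, 348.4]
tool_rot: [3.141, -0.0, 1.209]
force: [-0.6, 0.3, -0.5]
width: 85.5
gripper_force: 0.0
```

```bash
python3 - <<'E'
from h import *
a=grab('scene');b=grab('side');s=ctrl.read_state();print(s['clock'],s['eef_pos'],s['force'],s['width'])
c=np.hstack([cv2.resize(i['pixels'][y:y+90,x:x+60],(400,600),interpolation=cv2.INTER_CUBIC) for i,x,y in((a,299,210),(b,267,177))])
cv2.imwrite('pics/c3.png',c[:,:,::-1])
E
```

```text
20.75 [564.88 -14.68 347.09] [-0.06  0.07 -0.12] 85.47343100278586
```

View pics/c3.png

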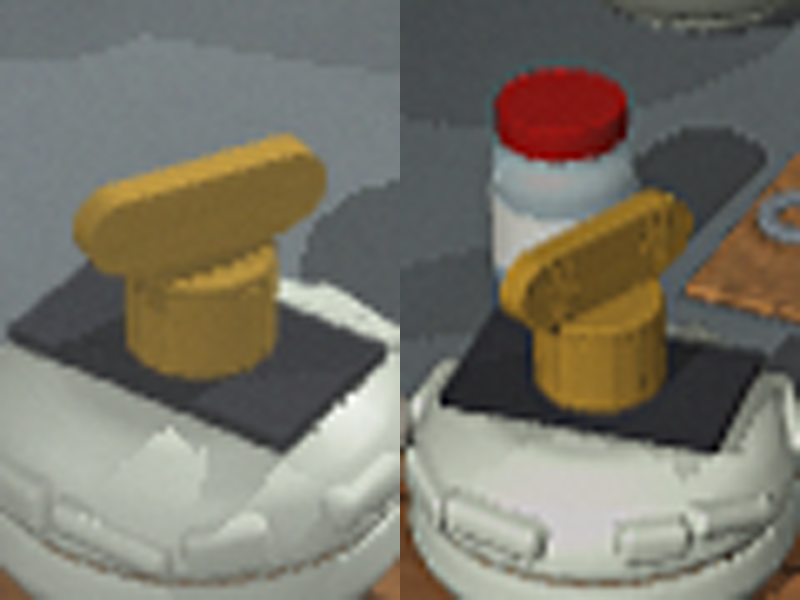

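The final picture shows the nut upright with its hub flat on the plate, the plate down close to the mould, and the jar and washer undisturbed. The nut turned 148° forward of the drop, against about 150° for fully down, so I'm handing in.

```bash
python3 -c "
from cell import ctrl
print(ctrl.finish_job())"
```

```text
the job is handed in; nothing more can be done
None
```

The wing nut is threaded on the stud and run about 148° forward from the felt drop, which puts the clamp plate nearly at its stop; I let go of it and handed the job in at about 21 s.

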